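Empty a scoop tray of spent cells through a self-closing flap

TASK

Empty all five spent AA cells from the aluminium scoop tray into the green battery box: use the tray's front end to press the sprung flap in the hood open gently and pour through it, keeping the gripper off the box. Then stand the empty tray upright on the blue mat again, wholly on it, and let it go, with the flap shut, and do not disturb the solder spool, the wire reel or the meter.

Things in the scene. Friction and masses are not known exactly. Their poses are not given: they have to be found in the camera images.
- tray_center (a point): centre of the aluminium scoop tray, which starts on the mat with the cells in it: 125 long (x) x 64 wide (y) x 46 mm high at the rear. The point lies half-way along and across, 23 mm above its underside. x points to the pouring end, z up. Grip it across its 64 mm width, on the outside of the side walls
- tray_lip (a point): middle of the tray's front lip, 13 mm above its underside and 62.5 mm ahead of its centre; axes as the tray. The front upper corners of the side walls stand 17 mm above this point
- cell0_center (a point): centre of a spent AA cell, 14.5 mm diameter, 50.5 mm long, 23 g; its y axis runs along the cell. It starts lying crosswise in the tray
- cell1_center (a point): centre of a spent AA cell, 14.5 mm diameter, 50.5 mm long, 23 g; its y axis runs along the cell. It starts lying crosswise in the tray
- cell2_center (a point): centre of a spent AA cell, 14.5 mm diameter, 50.5 mm long, 23 g; its y axis runs along the cell. It starts lying crosswise in the tray
- cell3_center (a point): centre of a spent AA cell, 14.5 mm diameter, 50.5 mm long, 23 g; its y axis runs along the cell. It starts lying crosswise in the tray
- cell4_center (a point): centre of a spent AA cell, 14.5 mm diameter, 50.5 mm long, 23 g; its y axis runs along the cell. It starts lying crosswise in the tray
- box: green sheet-steel battery box, fixed, 190 deep (x) x 200 wide (y) x 210 mm high; origin in the middle of its underside; x points from its front to its back, z up. Front wall 120 mm high; above it a 45 degree hood rises to the flat top (90 mm back). The hood's opening, 120 mm wide and 88 mm long up the slope, is closed by a steel flap
- sill (a point): middle of the lower edge of the hood opening, on the hood's outer face, 133 mm above the bench; axes as the box. The hood sheet is 4 mm thick
- hinge (a point): middle of the flap's hinge line, at the upper edge of the opening, 195 mm above the bench; 62 mm further in (box x) than the sill; axes as the box, the hinge runs along box y
- flap (a joint): angle of the flap, rad: 0 shut (flush in the 45 degree hood); grows as its lower free edge swings inwards; stop at 1.3. 86 mm from hinge to free edge, 116 mm wide. The spring shuts it with 0.2 N m when shut plus 0.2 N m per rad, damping 0.1 N m s per rad: 2 to 5 N at the free edge, more near the hinge or when pressed fast
- mat: blue bench mat, fixed, 220 (x) x 260 (y) x 3 mm thick; origin in the middle of its underside on the bench, z up
- spool_center (a point): bystander: red solder spool, 55 mm diameter, 50 mm high, standing; the point is its centre
- reel_center (a point): bystander: black reel of copper wire, 90 mm diameter, 38 mm high, lying flat; the point is its centre
- meter_center (a point): bystander: yellow multimeter lying on its back, 165 (x) x 80 (y) x 36 mm; the point is its centre
- tray: the scoop tray; origin in the middle of its underside, axes as tray_center. Mass 110 to 230 g (hidden). Upright side walls 3 mm thick, 46 mm high over the rear half, sloping down to 30 mm at the front end; rear wall 46 mm. The front has no wall: over the last 24 mm the 3 mm floor ramps up by about 23 degrees to a lip, over which the cells roll out when it is tipped well past that
Not all that is in view belongs to the job. Leave any orange, purple or turquoise look-alike of the part that bears cell1_center alone.

How it is judged:
On the way, in this order (a step that is already met when the one before it is completed fails the run):
1. the tray's front end presses the flap open, by at least 0.25 rad (value of joint flap above 0.25 rad and contact force between tray and box above 0.2 N), for 0.2 s.
2. all five cells have fallen into the box (x of cell0_center in the frame of box between -0.09 and 0.09 m and y of cell0_center in the frame of box between -0.095 and 0.095 m and z of cell0_center in the frame of box between 0 and 0.115 m and x of cell1_center in the frame of box between -0.09 and 0.09 m and y of cell1_center in the frame of box between -0.095 and 0.095 m and z of cell1_center in the frame of box between 0 and 0.115 m and x of cell2_center in the frame of box between -0.09 and 0.09 m and y of cell2_center in the frame of box between -0.095 and 0.095 m and z of cell2_center in the frame of box between 0 and 0.115 m and x of cell3_center in the frame of box between -0.09 and 0.09 m and y of cell3_center in the frame of box between -0.095 and 0.095 m and z of cell3_center in the frame of box between 0 and 0.115 m and x of cell4_center in the frame of box between -0.09 and 0.09 m and y of cell4_center in the frame of box between -0.095 and 0.095 m and z of cell4_center in the frame of box between 0 and 0.115 m), for 0.2 s.
At the end, for the whole second after the job is handed in: All five cells lie inside the box below its front edge; the flap is shut (under 0.06 rad); the tray stands upright (within 0.1 rad) and at rest on the mat, its centre at least 20 mm inside the mat's edges, released (all of step 2 and value of joint flap below 0.06 rad and angle between tray_center's own z axis and vertical below 0.1 rad and linear speed of tray below 0.02 m/s and x of tray_center in the frame of mat between -0.09 and 0.09 m and y of tray_center in the frame of mat between -0.11 and 0.11 m and z of tray_center in the frame of mat below 0.032 m and contact force between the fingers and tray below 0.1 N); the robot touches nothing.
It fails at once if the tray is pressed on the box or its flap harder than 20 N (contact force between tray and box above 20 N).
It fails at once if the gripper or arm touches the box or its flap (more than 3 N) (contact force between any of the fingers, the arm and box above 3 N).
It fails at once if the spool is moved by more than 30 mm or tipped (distance of spool_center from where it was at the start of the episode above 0.03 m or angle between spool_center's own z axis and vertical above 0.35 rad).
It fails at once if the reel is moved by more than 30 mm or tipped (distance of reel_center from where it was at the start of the episode above 0.03 m or angle between reel_center's own z axis and vertical above 0.35 rad).
It fails at once if the meter is moved by more than 30 mm or tipped (distance of meter_center from where it was at the start of the episode above 0.03 m or angle between meter_center's own z axis and vertical above 0.35 rad).
It also fails if it takes over 61 s, if anything falls off the work surface, if the arm or the gripper's body presses on something with over 40 N, if the wrist force passes 120 N, or if a joint passes its speed limit or range.

ROBOT

A 7-joint arm with a two-finger parallel gripper is mounted at the origin on the work surface. World frame = base frame: x ahead of the robot, y to its left, z up, the work surface at z = 0. Lengths are in m, angles in rad, forces in N, time in s.
With the tool pointing down it reaches from about 0.4 to 0.85 m from the base axis. Payload 6.9 kg.
Tool frame: the origin (TCP) lies midway between the tips of the shut fingers; the grasp point (between the pads) lies arm.grasp_offset behind it (arm.grasp_offset is the distance from the TCP to the grasp point, in m); z points along the fingers, y is the line along which they close (so a half turn about z gives the same grasp; the last joint's range is limited). The gripper opens to 85 mm and grips with 20 to 120 N. Pads are 22 mm wide; open, the fingers measure 114 mm over their backs; the gripper's body (76 mm by 85 mm) begins 54 mm behind the grasp point. The pads swing forward as they close: fully open they stand 13 mm farther back than shut.
Start: joints at [1.409, 0.507, -0.238, 1.5, 0.126, 1.149, -0.155], TCP at [0.165, -0.603, 0.231] pointing down, gripper open.
Joint ranges: [-3.08, 3.08], [-0.24, 2.05], [-1.43, 1.35], [0, 2.5], [-1.52, 4.66], [0.17, 1.96], [-2.89, 2.89]. Speed limits (rad/s): [2.39, 2.39, 3.14, 3.14, 3.14, 3.14, 3.14].

INTERFACE

Orientations are given as a unit quaternion [x, y, z, w].
In Python, from plant import monitor, optics, arm, models gives the robot as it stands.
- The arm moves only by the shell command python3 -m jog 'ROWS' [FORCE]. ROWS is a JSON object of lists of equal length, an entry for each row: "translation": the shift along the tool's x, y, z as a fraction of full scale, a list of three; "rot": the turn, a rotation vector about the tool's x, y, z as a fraction of full scale, a list of three; "grip": the opening, from 0 (shut) to 1 (fully open). In form: {"translation": [[x, y, z], ...], "rot": [[rx, ry, rz], ...], "grip": [grip, ...]}. A call has 1 to 8 rows; each row shifts and turns the commanded pose from where the row before left it, along the tool's axes as they then stand; what a row does not reach is not made up. Full scale, the value 1, is 0.05 m for a shift and 0.1 rad for a turn. A row lasts 1/10 s, in which the tool goes at most 50 mm and 8.59 degrees, less where a joint would pass 70% of its speed; a pose out of reach is approached as far as the arm can. A call with a number of a shift or a turn outside -1 to 1 is refused whole. A call with a gripper value outside its range is refused whole. The fingers move at their own pace and stop on an object; FORCE is the grip in N (left out, the last holds). Time passes only in rows, so rows that do not move let the fingers close. It gives the time, the measured TCP pose, the force, the opening and the grip force at its end, in the units of the state.
- monitor.sense(): the state, without advancing time (a new reading comes with each control period).
- optics.capture(name): name is "side" or "top"; returns a dict with "image" (480x640x3 uint8, red, green, blue), "fx", "fy", "cx", "cy" (pixels), "T" (4x4, takes a point from camera to world coordinates). Camera axes: x right, y down, z forward; pixel columns grow to the right and rows downward; lengths in m; the calibration is good to about 2 mm. A picture is of the moment at which its call begins. There is no depth.
- arm.job_done(): hands the job in; it is judged then, once.
Trained networks look in a picture, given as the dict that the camera call returned (one of the last four; its "shot" number tells which), for a name from the list of things; names that differ only in an ending like _2 or _b are one class to them, and where a whole thing is asked for, a point or a joint stands for the part that bears it (a point fixed in the world has none). Each returns a list of dicts, best first, with "confidence" (0 to 1); they miss things now and then, are a little off and sometimes report something else, mostly with a low value. They report only what shows in the picture. A call takes as long as a camera call. They do not tell look-alikes from the thing itself.
- models.spot_in(query, picture): "rect" ([left, top, width, height] in pixels, round what is visible of it).
- models.silhouettes(query, picture): "mask" (480x640 bool, what is visible of it) and "rect" ([left, top, width, height] in pixels, round what is visible of it).
The state is a dict: "time": time; "joints": joint angles; "qd": joint speeds; "joint_torque": joint torques, N m; "tool_pos": TCP position; "ee_rot": TCP orientation; "contact_force": force on the tool from outside, world axes, zero at the start; "moment": the same for the moment, N m; "finger_gap": finger opening in m; "finger_force": force on a finger pad.
Only numpy, scipy, OpenCV 4.12 (cv2) and the standard library are available. Lean on these libraries where they do the work, as an engineer would, in place of code of your own. Each camera call takes 0.05 s, during which the arm holds its last target. There are 200 camera calls.

## Working session

There is one attempt and no reset: what is moved stays moved. The work goes in short steps, Python scripts to look and compute and a shell command to move; the robot and the scene stay as the last step left them, time stands still between calls to the robot, and variables do not carry over. Pictures are saved under pics/ and viewed, at most 10 in all, crops included, and the job is handed in when it is done.

```bash
ls; mkdir -p pics; python3 - <<'E'
from plant import monitor, optics, arm, models
import cv2,numpy as np
s=monitor.sense();print({k:np.round(v,3).tolist() for k,v in s.items()}, arm.grasp_offset)
for n in("side","top"):
    p=optics.capture(n);cv2.imwrite(f"pics/{n}0.png",p["image"][...,::-1])
    print(n,p["fx"],p["fy"],p["cx"],p["cy"],np.round(p["T"],4).tolist())
    for q in("tray","cell0_center","box","flap","mat","spool_center","reel_center","meter_center"):
        print(q,[(np.round(d["rect"]).astype(int).tolist(),round(d["confidence"],2)) for d in models.spot_in(q,p)][:8])
E
```

```text
pics
{'time': 0.0, 'joints': [1.409, 0.508, -0.238, 1.501, 0.126, 1.149, -0.155], 'qd': [-0.0, 0.001, -0.0, 0.002, -0.001, -0.003, -0.0], 'joint_torque': [-0.0, -62.059, -2.187, -24.965, 0.013, 0.012, 0.0], 'tool_pos': [0.165, -0.602, 0.23], 'ee_rot': [0.991, 0.133, -0.0, -0.001], 'contact_force': [-0.749, -0.223, 0.179], 'moment': [-0.013, -0.016, 0.017], 'finger_force': 0.0, 'finger_gap': 0.085} 0.0187
side 480.76383894879564 480.76383894879564 309.46970253285707 253.1976906417255 [[-0.7824, -0.3087, 0.541, 0.0542], [-0.6228, 0.3899, -0.6783, 0.7356], [-0.0015, -0.8676, -0.4973, 0.5837], [0.0, 0.0, 0.0, 1.0]]
tray [([281, 291, 39, 55], 0.95)]
cell0_center []
box [([329, 146, 120, 126], 0.8)]
flap [([350, 166, 57, 46], 0.62)]
mat [([204, 279, 173, 111], 0.63)]
spool_center [([281, 237, 24, 30], 0.89)]
reel_center [([383, 279, 49, 41], 0.57)]
meter_center [([178, 261, 82, 57], 0.85), ([282, 294, 44, 52], 0.53), ([348, 165, 58, 45], 0.3)]
top 450.3584408623275 450.3584408623275 309.6325644047565 243.09017382617208 [[-0.1127, -0.9734, 0.1994, 0.4166], [-0.9936, 0.1113, -0.018, 0.0846], [-0.0046, -0.2002, -0.9797, 0.8711], [0.0, 0.0, 0.0, 1.0]]
tray [([226, 249, 73, 63], 0.83)]
cell0_center [([238, 282, 16, 24], 0.66)]
box [([397, 138, 175, 160], 0.66)]
flap [([420, 181, 66, 84], 0.65)]
mat [([184, 219, 147, 126], 0.94)]
spool_center [([331, 166, 31, 33], 0.62)]
reel_center [([342, 318, 51, 53], 0.97), ([332, 169, 30, 30], 0.41)]
meter_center [([197, 158, 83, 48], 0.91)]
```

View pics/side0.png

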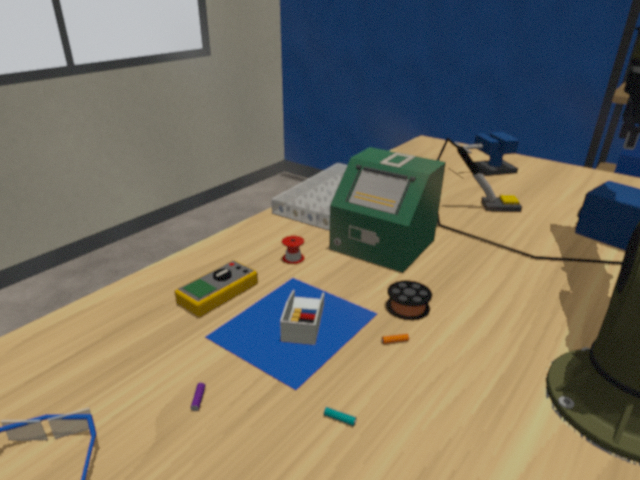

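View pics/top0.png

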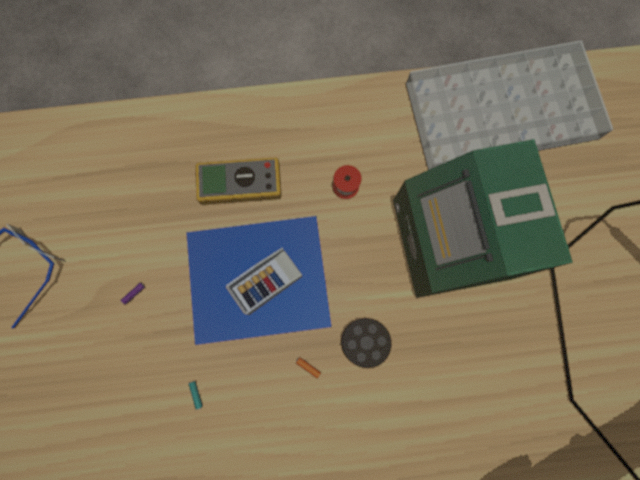

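```bash
cat > fit.py <<'E'
import numpy as np,cv2
from scipy.optimize import minimize
def extr(prof,w): return np.array([[x,s*w/2,z] for x,z in prof for s in(-1,1)])/1000
BOX=extr([(-95,0),(95,0),(95,210),(-5,210),(-95,120)],200)
TRAY=extr([(-62.5,0),(38.5,0),(62.5,10),(62.5,30),(0,46),(-62.5,46)],64)
MAT=extr([(-110,3),(110,3)],260)
METER=extr([(-82.5,0),(82.5,0),(82.5,36),(-82.5,36)],80)
def cyl(d,h): 
    a=np.linspace(0,2*np.pi,32,endpoint=False); return np.array([[d/2*np.cos(t),d/2*np.sin(t),z] for t in a for z in(0,h)])/1000
SPOOL,REEL=cyl(55,50),cyl(90,38)
def proj(P,p):
    T=np.array(p["T"]);c=(np.asarray(P)-T[:3,3])@T[:3,:3]
    return np.c_[p["fx"]*c[:,0]/c[:,2]+p["cx"],p["fy"]*c[:,1]/c[:,2]+p["cy"]]
def ray(u,v,p,z):
    T=np.array(p["T"]);d=T[:3,:3]@[(u-p["cx"])/p["fx"],(v-p["cy"])/p["fy"],1];o=T[:3,3]
    return o+d*(z-o[2])/d[2]
def place(P,q,z0=0):
    c,s=np.cos(q[2]),np.sin(q[2]);return np.c_[P[:,0]*c-P[:,1]*s+q[0],P[:,0]*s+P[:,1]*c+q[1],P[:,2]+z0]
def fit(P,q0,views,z0=0,hull=True):
    def cost(q):
        t=0
        for m,p in views:
            h=cv2.convexHull((proj(place(P,q,z0),p)*16).astype(np.float32)); r=np.zeros((480,640),np.uint8)
            cv2.fillConvexPoly(r,np.round(h).astype(np.int32),255,cv2.LINE_AA,4); r=r/255.
            t+=1-np.minimum(r,m).sum()/np.maximum(r,m).sum()
        return t/len(views)
    best=None
    for dy in(0,.15,-.15):
        q=np.array(q0,float)+[0,0,dy]
        r=minimize(cost,q,method="Nelder-Mead",options=dict(initial_simplex=q+np.array([[0,0,0],[.03,0,0],[0,.03,0],[0,0,.2]]),xatol=1e-4,fatol=1e-5))
        if best is None or r.fun<best.fun:best=r
    return best.x,best.fun
E
python3 - <<'E'
from fit import *
from plant import optics,models
V={n:optics.capture(n) for n in("side","top")}
q0={}
for name,P,yaw,z0 in(("box",BOX,-1.4,0),("tray",TRAY,-1.05,.003),("mat",MAT,0,0),("meter_center",METER,-1.57,0),("spool_center",SPOOL,0,0),("reel_center",REEL,0,0)):
    views=[]
    for n,p in V.items():
        s=models.silhouettes(name,p)
        if s: views.append((s[0]["mask"].astype(float),p,s[0]["rect"]))
    top=[v for v in views if v[1] is V["top"]]
    l,t,w,h=(top or views)[0][2]; c=ray(l+w/2,t+h/2,(top or views)[0][1],.03)
    for vv in ([views] + [[v] for v in views]):
        q,f=fit(P,[c[0],c[1],yaw],[v[:2] for v in vv],z0); print(name,len(vv),np.round(q,4),round(f,3))
    q0[name]=q
p=V["top"];im=p["image"].copy()
cv2.imwrite("pics/crop0.png",cv2.resize(im[210:350,170:345],None,fx=4,fy=4,interpolation=cv2.INTER_CUBIC)[...,::-1])
E
```

```text
box 2 [ 0.5707 -0.2088 -1.4886] 0.024
box 1 [ 0.5727 -0.211  -1.4763] 0.029
box 1 [ 0.5704 -0.2086 -1.4936] 0.014
tray 2 [ 0.5262  0.1625 -1.0455] 0.396
tray 1 [ 0.5286  0.1607 -1.0334] 0.319
tray 1 [ 0.5254  0.162  -1.0507] 0.462
mat 2 [0.5363 0.1784 0.0145] 0.194
mat 1 [0.5371 0.1787 0.0137] 0.204
mat 1 [0.5356 0.1781 0.0166] 0.18
meter_center 2 [ 0.733   0.1939 -1.5849] 0.133
meter_center 1 [ 0.7361  0.1913 -1.5573] 0.136
meter_center 1 [ 0.7327  0.1945 -1.6242] 0.124
spool_center 2 [ 0.703  -0.0161 -0.0081] 0.198
spool_center 1 [ 0.7036 -0.0176  0.0191] 0.308
spool_center 1 [ 0.7029 -0.0162  0.192 ] 0.086
reel_center 2 [ 0.3926 -0.012   0.0835] 0.084
reel_center 1 [ 0.3955 -0.0136 -0.0484] 0.112
reel_center 1 [ 0.3918 -0.0119 -0.0413] 0.044
```

View pics/crop0.png

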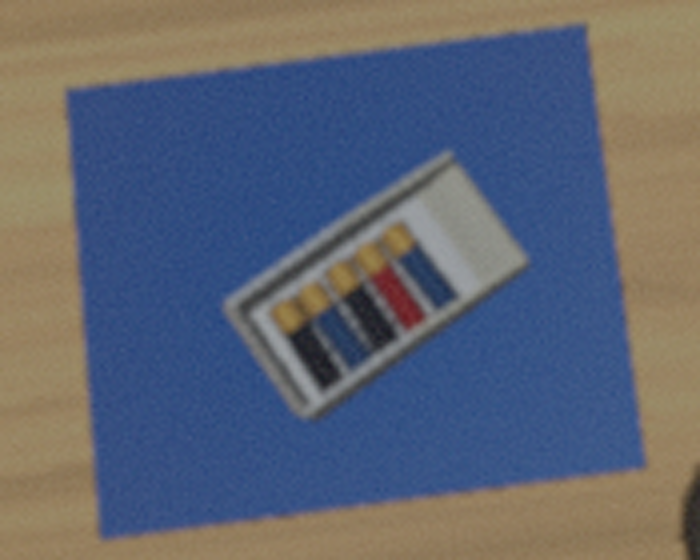

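```bash
cat > plan.py <<'E'
import numpy as np,json
from scipy.spatial.transform import Rotation as R, Slerp
from plant import monitor,arm
BOXQ=np.array([.5706,-.2088,-1.489]); G=arm.grasp_offset
def frame(yaw,th): # tray axes, columns ex,ey,ez, nose-down th
    return R.from_euler("z",yaw)*R.from_euler("y",th)
def tool_from_tray(o,yaw,th,a,gx,gz):
    """TCP pose for tray underside-origin o; grip at tray (gx,0,gz), tool leaning back a"""
    F=frame(yaw,th); L=R.from_matrix(np.array([[-np.cos(a),0,np.sin(a)],[0,1,0],[-np.sin(a),0,-np.cos(a)]]))
    r=F*L; return o+F.apply([gx,0,gz])+r.apply([0,0,G]), r
def now():
    s=monitor.sense(); return np.array(s["tool_pos"]),R.from_quat(s["ee_rot"])
def rows(start,goal,n,grip):
    (p0,r0),(p1,r1)=start,goal; sl=Slerp([0,1],R.concatenate([r0,r1])); p,r=p0,r0
    out=dict(translation=[],rot=[],grip=[])
    for i in range(1,n+1):
        pt=p0+(p1-p0)*i/n; rt=sl(i/n)
        t=np.round(r.inv().apply(pt-p)/.05,2); w=np.round((r.inv()*rt).as_rotvec()/.1,2)
        out["translation"].append(t.tolist());out["rot"].append(w.tolist());out["grip"].append(grip)
        p=p+r.apply(t*.05); r=r*R.from_rotvec(w*.1)
    for k in range(0,n,8): print(json.dumps({q:v[k:k+8] for q,v in out.items()}).replace(" ",""))
    return p,r
def err(goal):
    p,r=now();print("err tool mm",np.round(r.inv().apply(goal[0]-p)*1e3,1),"rot",np.round((r.inv()*goal[1]).as_rotvec(),3))
E
python3 - <<'E'
from plan import *
from fit import *
from plant import optics,models
views=[]
for n in("side","top"):
    p=optics.capture(n); m=models.silhouettes("tray",p)[0]["mask"].astype(np.uint8)
    pts=cv2.findNonZero(m); h=np.zeros_like(m); cv2.fillConvexPoly(h,cv2.convexHull(pts),1); views.append((h.astype(float),p))
for v in(views,views[:1],views[1:]): print("tray",*fit(TRAY,[.526,.162,-1.046],v,.003))
q,_=fit(TRAY,[.526,.162,-1.046],views,.003); np.save("tray.npy",q)
g=tool_from_tray(np.array([q[0],q[1],.003]),q[2],0,.6,-.042,.028)
hov=(g[0]-g[1].apply([0,0,.13]),g[1]); print("goal",g[0],"hover",hov[0])
s=now(); print(s[0])
a=(np.array([.20,-.55,.40]),s[1]); s=rows(s,a,4,1)
b=(np.array([.48,-.15,.40]),Slerp([0,1],R.concatenate([s[1],g[1]]))(.5)); s=rows(s,b,16,1)
s=rows(s,hov,16,1)
E
```

```text
tray [ 0.5252365   0.16284925 -1.06051555] 0.06645210858654571
tray [ 0.52575993  0.1630725  -1.06549236] 0.09436602137636685
tray [ 0.52491894  0.16260781 -1.05340089] 0.03413068550784926
goal [0.50987992 0.19028506 0.01556622] hover [0.47402801 0.25433751 0.12285985]
[ 0.16477221 -0.60289779  0.23128313]
{"translation":[[0.24,-0.21,-0.84],[0.24,-0.21,-0.85],[0.24,-0.21,-0.84],[0.24,-0.2,-0.84]],"rot":[[0.0,0.0,0.0],[0.0,0.0,0.0],[0.0,0.0,0.0],[0.0,0.0,0.0]],"grip":[1,1,1,1]}
{"translation":[[0.47,-0.39,-0.0],[0.49,-0.36,-0.01],[0.51,-0.34,-0.03],[0.52,-0.31,-0.04],[0.55,-0.28,-0.05],[0.55,-0.24,-0.06],[0.57,-0.22,-0.07],[0.57,-0.18,-0.09]],"rot":[[-0.17,-0.13,-0.55],[-0.17,-0.14,-0.55],[-0.17,-0.13,-0.54],[-0.17,-0.13,-0.55],[-0.17,-0.13,-0.55],[-0.17,-0.13,-0.55],[-0.17,-0.14,-0.54],[-0.17,-0.13,-0.55]],"grip":[1,1,1,1,1,1,1,1]}
{"translation":[[0.59,-0.15,-0.09],[0.59,-0.11,-0.1],[0.59,-0.08,-0.12],[0.6,-0.05,-0.12],[0.6,-0.01,-0.13],[0.59,0.03,-0.14],[0.59,0.05,-0.15],[0.58,0.1,-0.15]],"rot":[[-0.17,-0.13,-0.55],[-0.16,-0.13,-0.55],[-0.17,-0.14,-0.55],[-0.17,-0.13,-0.54],[-0.17,-0.13,-0.55],[-0.17,-0.13,-0.55],[-0.17,-0.14,-0.55],[-0.17,-0.13,-0.55]],"grip":[1,1,1,1,1,1,1,1]}
{"translation":[[0.54,-0.25,0.16],[0.55,-0.22,0.15],[0.56,-0.2,0.14],[0.58,-0.17,0.13],[0.58,-0.13,0.12],[0.6,-0.11,0.11],[0.6,-0.08,0.1],[0.6,-0.04,0.09]],"rot":[[-0.17,-0.13,-0.55],[-0.17,-0.14,-0.55],[-0.17,-0.13,-0.54],[-0.17,-0.13,-0.55],[-0.17,-0.13,-0.55],[-0.17,-0.14,-0.55],[-0.17,-0.13,-0.54],[-0.17,-0.13,-0.55]],"grip":[1,1,1,1,1,1,1,1]}
{"translation":[[0.61,-0.01,0.08],[0.61,0.02,0.08],[0.6,0.05,0.06],[0.61,0.08,0.06],[0.6,0.12,0.06],[0.59,0.14,0.05],[0.59,0.18,0.04],[0.57,0.21,0.04]],"rot":[[-0.17,-0.13,-0.55],[-0.16,-0.13,-0.55],[-0.17,-0.14,-0.54],[-0.17,-0.13,-0.55],[-0.17,-0.13,-0.55],[-0.17,-0.14,-0.54],[-0.17,-0.13,-0.55],[-0.17,-0.13,-0.55]],"grip":[1,1,1,1,1,1,1,1]}
```

```bash
python3 -m jog '{"translation":[[0.24,-0.21,-0.84],[0.24,-0.21,-0.84],[0.24,-0.21,-0.84],[0.24,-0.21,-0.84]],"rot":[[0,0,0],[0,0,0],[0,0,0],[0,0,0]],"grip":[1,1,1,1]}' 110
python3 -m jog '{"translation":[[0.47,-0.39,0],[0.49,-0.36,-0.01],[0.51,-0.34,-0.03],[0.52,-0.31,-0.04],[0.55,-0.28,-0.05],[0.55,-0.24,-0.06],[0.57,-0.22,-0.07],[0.57,-0.18,-0.09]],"rot":[[-0.17,-0.13,-0.55],[-0.17,-0.13,-0.55],[-0.17,-0.13,-0.55],[-0.17,-0.13,-0.55],[-0.17,-0.13,-0.55],[-0.17,-0.13,-0.55],[-0.17,-0.13,-0.55],[-0.17,-0.13,-0.55]],"grip":[1,1,1,1,1,1,1,1]}'
python3 -m jog '{"translation":[[0.59,-0.15,-0.09],[0.59,-0.11,-0.1],[0.59,-0.08,-0.12],[0.6,-0.05,-0.12],[0.6,-0.01,-0.13],[0.59,0.03,-0.14],[0.59,0.05,-0.15],[0.58,0.1,-0.15]],"rot":[[-0.17,-0.13,-0.55],[-0.17,-0.13,-0.55],[-0.17,-0.13,-0.55],[-0.17,-0.13,-0.55],[-0.17,-0.13,-0.55],[-0.17,-0.13,-0.55],[-0.17,-0.13,-0.55],[-0.17,-0.13,-0.55]],"grip":[1,1,1,1,1,1,1,1]}'
python3 - <<'E'
from plan import *
s=monitor.sense();print(s["time"],np.round(s["joints"],2))
q=np.load("tray.npy")
g=tool_from_tray(np.array([q[0],q[1],.003]),q[2],0,.6,-.042,.028)
hov=(g[0]-g[1].apply([0,0,.13]),g[1]);err(hov)
rows(now(),hov,16,1)
E
```

```text
time: 2.2
tool_pos: [0.2002, -0.5489, 0.4011]
ee_rot: [0.991, 0.133, 0.0, 0.0]
contact_force: [0.4, -0.6, 0.2]
finger_gap: 0.0855
finger_force: 0.0
time: 3.0
tool_pos: [0.3401, -0.3483, 0.4]
ee_rot: [0.934, 0.346, -0.042, 0.074]
contact_force: [0.1, -0.4, -0.2]
finger_gap: 0.0854
finger_force: 0.0
time: 3.8
tool_pos: [0.4797, -0.148, 0.4006]
ee_rot: [0.826, 0.539, -0.082, 0.144]
contact_force: [0.0, 0.1, -0.2]
finger_gap: 0.0854
finger_force: 0.0
3.8 [ 0.57  0.21 -0.7   1.59  0.47  1.43 -0.62]
err tool mm [ 427.2 -198.2  131.4] rot [-0.265 -0.213 -0.873]
{"translation":[[0.53,-0.25,0.16],[0.55,-0.22,0.16],[0.56,-0.19,0.14],[0.58,-0.17,0.13],[0.58,-0.13,0.12],[0.59,-0.1,0.11],[0.6,-0.08,0.11],[0.6,-0.04,0.09]],"rot":[[-0.17,-0.13,-0.55],[-0.16,-0.14,-0.54],[-0.17,-0.13,-0.55],[-0.16,-0.13,-0.54],[-0.17,-0.14,-0.55],[-0.16,-0.13,-0.54],[-0.17,-0.13,-0.55],[-0.17,-0.14,-0.54]],"grip":[1,1,1,1,1,1,1,1]}
{"translation":[[0.61,-0.01,0.08],[0.61,0.02,0.08],[0.6,0.05,0.07],[0.6,0.08,0.06],[0.6,0.12,0.06],[0.59,0.15,0.05],[0.58,0.17,0.04],[0.58,0.21,0.05]],"rot":[[-0.16,-0.13,-0.55],[-0.17,-0.13,-0.54],[-0.16,-0.14,-0.55],[-0.17,-0.13,-0.54],[-0.17,-0.13,-0.55],[-0.16,-0.14,-0.55],[-0.17,-0.13,-0.54],[-0.16,-0.13,-0.55]],"grip":[1,1,1,1,1,1,1,1]}
```

Tracking is exact; on to the hover.

```bash
python3 -m jog '{"translation":[[0.53,-0.25,0.16],[0.55,-0.22,0.16],[0.56,-0.19,0.14],[0.58,-0.17,0.13],[0.58,-0.13,0.12],[0.59,-0.1,0.11],[0.6,-0.08,0.11],[0.6,-0.04,0.09]],"rot":[[-0.17,-0.13,-0.55],[-0.16,-0.13,-0.54],[-0.17,-0.13,-0.55],[-0.16,-0.13,-0.54],[-0.17,-0.14,-0.55],[-0.16,-0.13,-0.54],[-0.17,-0.13,-0.55],[-0.17,-0.14,-0.54]],"grip":[1,1,1,1,1,1,1,1]}'
python3 -m jog '{"translation":[[0.61,-0.01,0.08],[0.61,0.02,0.08],[0.6,0.05,0.07],[0.6,0.08,0.06],[0.6,0.12,0.06],[0.59,0.15,0.05],[0.58,0.17,0.04],[0.58,0.21,0.05]],"rot":[[-0.16,-0.13,-0.55],[-0.17,-0.13,-0.54],[-0.16,-0.14,-0.55],[-0.17,-0.13,-0.54],[-0.17,-0.13,-0.55],[-0.16,-0.14,-0.55],[-0.17,-0.13,-0.54],[-0.16,-0.13,-0.55]],"grip":[1,1,1,1,1,1,1,1]}'
python3 - <<'E'
from plan import *
s=monitor.sense();print(s["time"],np.round(s["joints"],2))
q=np.load("tray.npy")
g=tool_from_tray(np.array([q[0],q[1],.003]),q[2],0,.6,-.042,.028)
err(g); print(rows(now(),g,8,1)[0],g[0])
E
```

```text
time: 4.6
tool_pos: [0.4767, 0.053, 0.2614]
ee_rot: [0.673, 0.701, -0.118, 0.205]
contact_force: [0.5, -0.9, -0.5]
finger_gap: 0.0853
finger_force: 0.0
time: 5.4
tool_pos: [0.4742, 0.2548, 0.1223]
ee_rot: [0.483, 0.824, -0.149, 0.254]
contact_force: [1.3, 0.6, -0.1]
finger_gap: 0.0856
finger_force: 0.0
5.4 [-0.4   0.74 -0.83  1.85  0.98  1.42 -1.18]
err tool mm [ -0.8  -0.4 129.7] rot [ 0.    -0.002 -0.   ]
{"translation":[[-0.0,-0.0,0.32],[-0.0,-0.0,0.33],[-0.01,-0.0,0.32],[0.0,-0.0,0.33],[0.0,-0.0,0.32],[-0.0,-0.01,0.33],[-0.0,0.0,0.32],[-0.0,0.0,0.32]],"rot":[[0.0,-0.0,-0.0],[0.0,-0.0,-0.0],[0.0,-0.01,-0.0],[0.0,0.0,-0.0],[0.0,-0.0,-0.0],[0.0,-0.0,-0.0],[0.0,-0.01,-0.0],[0.0,0.0,-0.0]],"grip":[1,1,1,1,1,1,1,1]}
[0.50960916 0.19049834 0.0156451 ] [0.50987992 0.19028506 0.01556622]
```

```bash
python3 -m jog '{"translation":[[0,0,0.32],[0,0,0.33],[0,0,0.32],[0,0,0.33],[0,0,0.32],[0,0,0.33],[0,0,0.32],[0,0,0.32]],"rot":[[0,0,0],[0,0,0],[0,0,0],[0,0,0],[0,0,0],[0,0,0],[0,0,0],[0,0,0]],"grip":[1,1,1,1,1,1,1,1]}'
python3 -m jog '{"translation":[[0,0,0],[0,0,0],[0,0,0],[0,0,0],[0,0,0],[0,0,0],[0,0,0],[0,0,0]],"rot":[[0,0,0],[0,0,0],[0,0,0],[0,0,0],[0,0,0],[0,0,0],[0,0,0],[0,0,0]],"grip":[0.6,0.6,0,0,0,0,0,0]}' 110
python3 - <<'E'
from plan import *
from fit import *
from plant import optics
s=monitor.sense();print(s["time"],np.round(s["joints"],2),s["finger_force"])
np.savez("grasp.npz",p=s["tool_pos"],r=s["ee_rot"])
p=optics.capture("side");im=p["image"][230:400,180:400]
cv2.imwrite("pics/grasp.png",cv2.resize(im,None,fx=3.5,fy=3.5)[...,::-1])
E
```

```text
time: 6.2
tool_pos: [0.5101, 0.1892, 0.0149]
ee_rot: [0.484, 0.824, -0.149, 0.254]
contact_force: [-0.8, -0.4, 0.4]
finger_gap: 0.0853
finger_force: 0.0
time: 7.0
tool_pos: [0.5096, 0.19, 0.016]
ee_rot: [0.484, 0.824, -0.149, 0.254]
contact_force: [0.4, -0.2, -3.2]
finger_gap: 0.0627
finger_force: 119.7
7.0 [-0.32  0.87 -0.74  1.97  1.18  1.26 -1.3 ] 119.71847265958786
```

View pics/grasp.png

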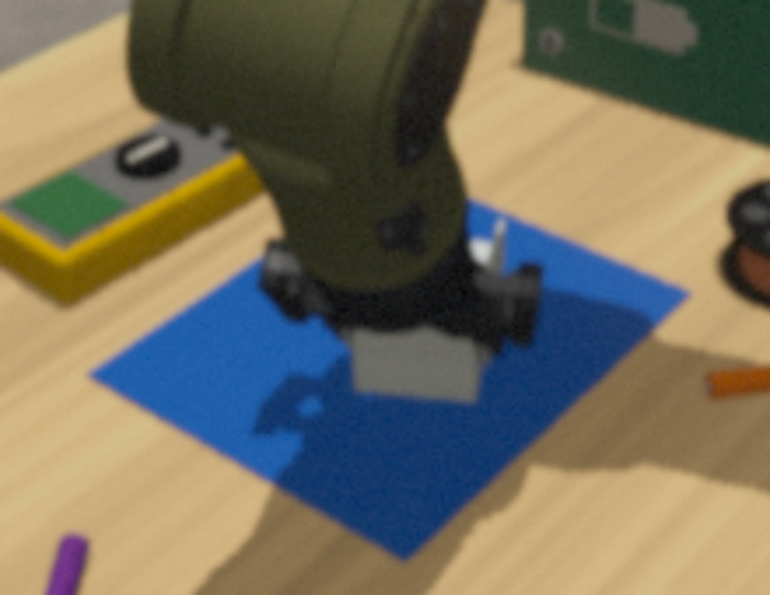

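```bash
cat > pour.py <<'E'
from plan import *
A,GX,GZ=.6,-.042,.028; sill=np.array([-.082,.133]); hinge=np.array([-.020,.195])
def tray2d(sx,sz,th): # underside-origin in box (x,z), sill at tray coords (sx,sz)
    ex=np.array([np.cos(th),-np.sin(th)]);ez=np.array([np.sin(th),np.cos(th)]); return sill-sx*ex-sz*ez,ex,ez
def info(sx,sz,th):
    o,ex,ez=tray2d(sx,sz,th); phi=0
    for t in np.linspace(0,1,40):
        P=o+ex*(.0625*t)+ez*(.046-.016*t); d=P-hinge; r=np.hypot(*d)
        if r<.086: phi=max(phi,np.arctan2(d[0],-d[1])+np.pi/4)
    n=np.array([-1,1])/2**.5; g=o+ex*GX+ez*GZ; tz=np.sin(A)*ex-np.cos(A)*ez; tx=np.cos(A)*ex+np.sin(A)*ez
    F=[g+tz*G+s*.011*tx for s in(-1,1)]; B=[g-tz*.054+s*.043*tx for s in(-1,1)]
    c=o+ex*.0625+ez*.03; 
    return dict(phi=round(phi,2),lip=np.round((o+ex*.0625+ez*.013)*1e3,0),cornerR=round(np.hypot(*(c-hinge))*1e3),
      finger=round(min((f-sill)@n for f in F)*1e3),body=[np.round(b*1e3).tolist() for b in B])
def pose(sx,sz,th,dy=0):
    o,_,_=tray2d(sx,sz,th); b=R.from_euler("z",BOXQ[2])
    return tool_from_tray(np.array([*BOXQ[:2],0])+b.apply([o[0],dy,o[1]]),BOXQ[2],th,A,GX,GZ)
W=[(.110,-.012,.25),(.055,-.012,.30),(.035,-.010,.35),(.015,-.008,.42),(0,-.008,.55),(0,-.008,.7),(0,-.008,.9),(-.005,-.008,.95)]
if __name__=="__main__":
    for w in W: print(w,info(*w))
E
python3 pour.py; python3 - <<'E'
from pour import *
s=now(); g0=s
up=(s[0]+[0,0,.17],s[1]); s=rows(s,up,8,0)
t=pose(*W[0]); print(t[0]); s=rows(s,t,16,0); print(s[0])
E
```

```text
(0.11, -0.012, 0.25) {'phi': 0, 'lip': array([-122.,  169.]), 'cornerR': 98, 'finger': 130, 'body': [[-278.0, 245.0], [-198.0, 275.0]]}
(0.055, -0.012, 0.3) {'phi': 0, 'lip': array([-67., 155.]), 'cornerR': 49, 'finger': 83, 'body': [[-220.0, 239.0], [-138.0, 264.0]]}
(0.035, -0.01, 0.35) {'phi': np.float64(0.2), 'lip': array([-48., 145.]), 'cornerR': 41, 'finger': 64, 'body': [[-196.0, 237.0], [-113.0, 258.0]]}
(0.015, -0.008, 0.42) {'phi': np.float64(0.72), 'lip': array([-30., 133.]), 'cornerR': 47, 'finger': 44, 'body': [[-171.0, 235.0], [-87.0, 250.0]]}
(0, -0.008, 0.55) {'phi': np.float64(0.96), 'lip': array([-18., 118.]), 'cornerR': 63, 'finger': 28, 'body': [[-145.0, 237.0], [-59.0, 242.0]]}
(0, -0.008, 0.7) {'phi': np.float64(0.92), 'lip': array([-21., 109.]), 'cornerR': 74, 'finger': 25, 'body': [[-128.0, 246.0], [-43.0, 237.0]]}
(0, -0.008, 0.9) {'phi': np.float64(0.85), 'lip': array([-27.,  97.]), 'cornerR': 88, 'finger': 19, 'body': [[-105.0, 253.0], [-23.0, 227.0]]}
(-0.005, -0.008, 0.95) {'phi': np.float64(0.84), 'lip': array([-26.,  90.]), 'cornerR': 95, 'finger': 13, 
[... 383 characters left out ...]

{"translation":[[-0.19,-0.07,0.12],[-0.2,-0.06,0.12],[-0.2,-0.05,0.12],[-0.21,-0.05,0.12],[-0.2,-0.04,0.11],[-0.21,-0.03,0.11],[-0.22,-0.03,0.11],[-0.21,-0.02,0.11]],"rot":[[0.12,0.15,0.24],[0.12,0.15,0.24],[0.13,0.16,0.23],[0.12,0.15,0.24],[0.12,0.15,0.24],[0.12,0.15,0.24],[0.13,0.16,0.23],[0.12,0.15,0.24]],"grip":[0,0,0,0,0,0,0,0]}
{"translation":[[-0.22,-0.02,0.1],[-0.21,-0.01,0.1],[-0.22,0.0,0.1],[-0.23,0.01,0.09],[-0.22,0.01,0.09],[-0.22,0.01,0.08],[-0.22,0.02,0.09],[-0.23,0.03,0.07]],"rot":[[0.12,0.15,0.24],[0.12,0.15,0.24],[0.13,0.16,0.24],[0.12,0.15,0.23],[0.12,0.15,0.24],[0.12,0.15,0.24],[0.12,0.16,0.24],[0.13,0.15,0.23]],"grip":[0,0,0,0,0,0,0,0]}
[0.55300636 0.00346489 0.19194435]
```

```bash
python3 -m jog '{"translation":[[-0.24,0,-0.35],[-0.24,0,-0.35],[-0.24,0,-0.35],[-0.24,0,-0.35],[-0.24,0,-0.35],[-0.24,0,-0.35],[-0.24,0,-0.35],[-0.24,0,-0.35]],"rot":[[0,0,0],[0,0,0],[0,0,0],[0,0,0],[0,0,0],[0,0,0],[0,0,0],[0,0,0]],"grip":[0,0,0,0,0,0,0,0]}'
python3 -m jog '{"translation":[[-0.19,-0.07,0.12],[-0.2,-0.06,0.12],[-0.2,-0.05,0.12],[-0.21,-0.05,0.12],[-0.2,-0.04,0.11],[-0.21,-0.03,0.11],[-0.22,-0.03,0.11],[-0.21,-0.02,0.11]],"rot":[[0.12,0.15,0.24],[0.12,0.15,0.24],[0.13,0.16,0.23],[0.12,0.15,0.24],[0.12,0.15,0.24],[0.12,0.15,0.24],[0.13,0.16,0.23],[0.12,0.15,0.24]],"grip":[0,0,0,0,0,0,0,0]}'
python3 -m jog '{"translation":[[-0.22,-0.02,0.1],[-0.21,-0.01,0.1],[-0.22,0,0.1],[-0.23,0.01,0.09],[-0.22,0.01,0.09],[-0.22,0.01,0.08],[-0.22,0.02,0.09],[-0.23,0.03,0.07]],"rot":[[0.12,0.15,0.24],[0.12,0.15,0.24],[0.13,0.16,0.24],[0.12,0.15,0.23],[0.12,0.15,0.24],[0.12,0.15,0.24],[0.12,0.16,0.24],[0.13,0.15,0.23]],"grip":[0,0,0,0,0,0,0,0]}'
python3 - <<'E'
from pour import *
from plant import optics
import cv2
s=monitor.sense();print(np.round(s["joints"],2)); err(pose(*W[0]))
from fit import proj
ims=[]
for n,(x0,y0) in dict(side=(230,100),top=(270,110)).items():
    p=optics.capture(n);im=p["image"].copy()
    # predicted outlines: opening corners (red), tray front corners (green)
    b=R.from_euler("z",BOXQ[2]);o=np.array([*BOXQ[:2],0])
    for q in [(-.082,-.06,.133),(-.082,.06,.133),(-.02,.06,.195),(-.02,-.06,.195)]:
        u=proj([o+b.apply(q)],p)[0]; cv2.circle(im,tuple(int(round(v)) for v in u),1,(255,0,0),-1)
    pp,rr=now(); L=R.from_matrix(np.array([[-np.cos(A),0,np.sin(A)],[0,1,0],[-np.sin(A),0,-np.cos(A)]])); F=rr*L.inv()
    to=pp-rr.apply([0,0,G])-F.apply([GX,0,GZ])
    for q in [(.0625,-.032,.03),(.0625,.032,.03),(.0625,.032,.01),(.0625,-.032,.01),(-.0625,.032,.046),(-.0625,-.032,.046)]:
        u=proj([to+F.apply(q)],p)[0]; cv2.circle(im,tuple(int(round(v)) for v in u),1,(0,255,0),-1)
    ims.append(cv2.resize(im[y0:y0+230,x0:x0+230],(400,400),interpolation=cv2.INTER_CUBIC))
cv2.imwrite("pics/stand.png",np.hstack(ims)[...,::-1])
E
```

```text
time: 7.85
tool_pos: [0.5096, 0.1892, 0.1866]
ee_rot: [0.484, 0.824, -0.149, 0.254]
contact_force: [0.4, -0.1, -1.5]
finger_gap: 0.0625
finger_force: 120.2
time: 8.65
tool_pos: [0.5316, 0.0954, 0.1887]
ee_rot: [0.58, 0.78, -0.135, 0.192]
contact_force: [-0.4, -0.8, -1.2]
finger_gap: 0.0628
finger_force: 120.3
time: 9.45
tool_pos: [0.5534, 0.0019, 0.1918]
ee_rot: [0.668, 0.724, -0.118, 0.127]
contact_force: [0.2, 0.4, -1.7]
finger_gap: 0.0624
finger_force: 120.4
[ 0.26  0.56 -0.83  1.76  0.76  1.27 -0.79]
err tool mm [ 1.5 -0.  -0.6] rot [-0.002 -0.001 -0.001]
```

View pics/stand.png

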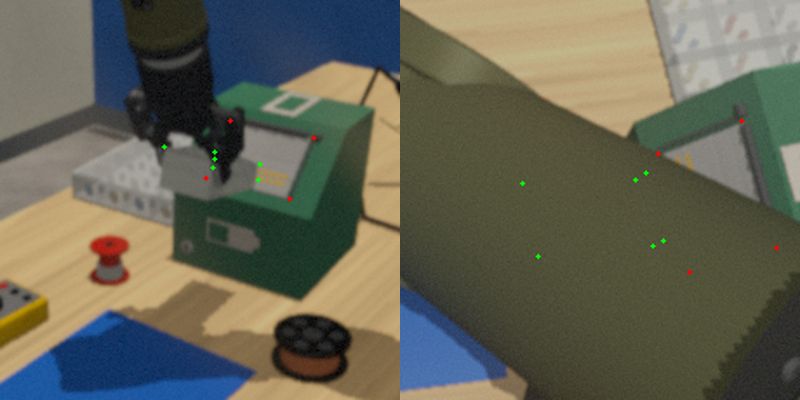

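```bash
python3 - <<'E'
from pour import *
s=now()
for i,n in((1,8),(2,8),(3,8)): s=rows(s,pose(*W[i]),n,0)
E
```

```text
{"translation":[[-0.11,-0.0,0.07],[-0.12,-0.0,0.06],[-0.11,-0.0,0.07],[-0.12,-0.0,0.07],[-0.11,-0.0,0.06],[-0.12,-0.0,0.06],[-0.11,-0.0,0.07],[-0.12,-0.0,0.06]],"rot":[[-0.0,0.06,-0.01],[-0.01,0.07,-0.0],[0.0,0.06,-0.01],[-0.0,0.06,-0.0],[-0.0,0.07,-0.01],[-0.01,0.06,-0.01],[-0.0,0.06,-0.0],[-0.0,0.07,-0.01]],"grip":[0,0,0,0,0,0,0,0]}
{"translation":[[-0.05,-0.0,0.03],[-0.04,-0.0,0.02],[-0.05,-0.0,0.03],[-0.04,-0.0,0.03],[-0.05,-0.0,0.02],[-0.05,-0.0,0.03],[-0.04,-0.0,0.02],[-0.05,-0.0,0.03]],"rot":[[-0.0,0.06,0.0],[-0.0,0.06,0.0],[-0.0,0.07,0.0],[-0.0,0.06,0.0],[-0.0,0.06,0.0],[-0.0,0.06,0.0],[-0.0,0.06,0.0],[-0.0,0.07,0.0]],"grip":[0,0,0,0,0,0,0,0]}
{"translation":[[-0.05,-0.0,0.03],[-0.04,-0.0,0.03],[-0.05,-0.0,0.02],[-0.05,-0.0,0.03],[-0.04,-0.0,0.03],[-0.05,-0.0,0.02],[-0.05,-0.0,0.03],[-0.04,-0.0,0.02]],"rot":[[-0.0,0.09,0.0],[-0.0,0.08,0.0],[-0.0,0.09,0.0],[-0.0,0.09,0.0],[-0.0,0.09,0.0],[-0.0,0.08,0.0],[-0.0,0.09,0.0],[-0.0,0.09,0.0]],"grip":[0,0,0,0,0,0,0,0]}
```

```bash
python3 -m jog '{"translation":[[-0.11,0,0.07],[-0.12,0,0.06],[-0.11,0,0.07],[-0.12,0,0.07],[-0.11,0,0.06],[-0.12,0,0.06],[-0.11,0,0.07],[-0.12,0,0.06]],"rot":[[0,0.06,-0.01],[-0.01,0.07,0],[0,0.06,-0.01],[0,0.06,0],[0,0.07,-0.01],[-0.01,0.06,-0.01],[0,0.06,0],[0,0.07,-0.01]],"grip":[0,0,0,0,0,0,0,0]}'
python3 -m jog '{"translation":[[-0.05,0,0.03],[-0.04,0,0.02],[-0.05,0,0.03],[-0.04,0,0.03],[-0.05,0,0.02],[-0.05,0,0.03],[-0.04,0,0.02],[-0.05,0,0.03]],"rot":[[0,0.06,0],[0,0.06,0],[0,0.07,0],[0,0.06,0],[0,0.06,0],[0,0.06,0],[0,0.06,0],[0,0.07,0]],"grip":[0,0,0,0,0,0,0,0]}'
python3 -m jog '{"translation":[[-0.05,0,0.03],[-0.04,0,0.03],[-0.05,0,0.02],[-0.05,0,0.03]],"rot":[[0,0.09,0],[0,0.08,0],[0,0.09,0],[0,0.09,0]],"grip":[0,0,0,0]}'
python3 - <<'E'
from pour import *
w=(.025,-.009,.385); print(info(*w)); err(pose(*w))
from plant import optics
import cv2
p=optics.capture("side");cv2.imwrite("pics/push.png",cv2.resize(p["image"][110:290,250:470],None,fx=3,fy=3,interpolation=cv2.INTER_CUBIC)[...,::-1])
s=now()
for i,n in((3,4),(4,6),(5,4),(6,6)): s=rows(s,pose(*W[i]),n,0)
E
```

```text
time: 10.35
tool_pos: [0.5577, -0.0492, 0.1819]
ee_rot: [0.668, 0.729, -0.1, 0.109]
contact_force: [-1.2, 3.2, -2.0]
finger_gap: 0.0629
finger_force: 120.3
time: 11.15
tool_pos: [0.5596, -0.0693, 0.1769]
ee_rot: [0.67, 0.732, -0.084, 0.091]
contact_force: [-0.5, 4.6, -2.4]
finger_gap: 0.0626
finger_force: 120.3
time: 11.55
tool_pos: [0.5606, -0.0803, 0.1743]
ee_rot: [0.672, 0.733, -0.072, 0.079]
contact_force: [-1.2, 5.4, 5.0]
finger_gap: 0.0627
finger_force: 121.0
{'phi': np.float64(0.48), 'lip': array([-39., 139.]), 'cornerR': 42, 'finger': 54, 'body': [[-184.0, 236.0], [-100.0, 254.0]]}
err tool mm [-2.6 -0.6  0.7] rot [ 0.002 -0.001  0.005]
{"translation":[[-0.06,-0.0,0.03],[-0.05,-0.01,0.03],[-0.06,0.0,0.03],[-0.05,-0.0,0.03]],"rot":[[0.0,0.08,0.01],[0.01,0.09,0.01],[-0.0,0.08,0.01],[0.0,0.09,0.01]],"grip":[0,0,0,0]}
{"translation":[[-0.06,-0.0,0.02],[-0.05,-0.0,0.02],[-0.06,-0.0,0.02],[-0.06,-0.0,0.02],[-0.06,-0.0,0.02],[-0.06,-0.0,0.01]],"rot":[[0.0,0.22,0.0],[0.0,0.21,0.0],[0.0,0.22,0.0],[0.0,0.21,0.0],[0.0,0.22,0.0],[0.0,0.22,0.0]],"grip":[0,0,0,0,0,0]}
{"translation":[[-0.03,-0.0,-0.01],[-0.02,-0.0,-0.01],[-0.03,-0.0,-0.01],[-0.03,-0.0,-0.01]],"rot":[[0.0,0.37,0.0],[0.0,0.38,0.0],[0.0,0.37,0.0],[0.0,0.38,0.0]],"grip":[0,0,0,0]}
{"translation":[[-0.02,-0.0,-0.01],[-0.03,-0.0,-0.0],[-0.02,-0.0,-0.01],[-0.02,-0.0,-0.01],[-0.02,-0.0,-0.01],[-0.03,-0.0,-0.01]],"rot":[[0.0,0.33,0.0],[0.0,0.34,0.0],[0.0,0.33,0.0],[0.0,0.33,0.0],[0.0,0.33,0.0],[0.0,0.34,0.01]],"grip":[0,0,0,0,0,0]}
```

View pics/push.png

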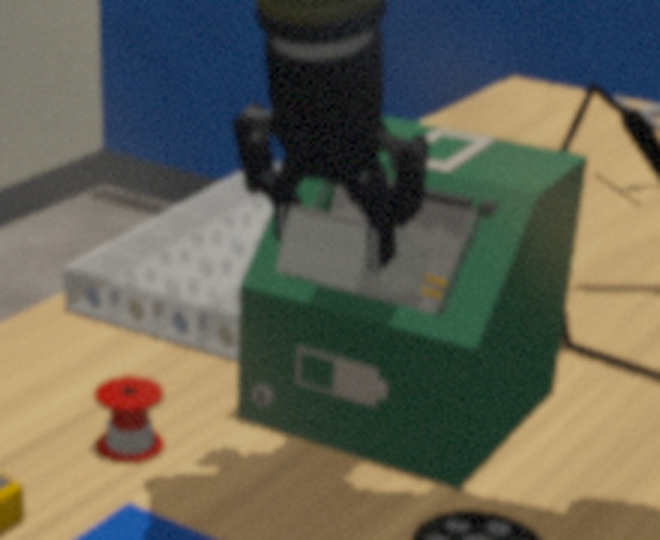

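```bash
python3 -m jog '{"translation":[[-0.06,0,0.03],[-0.05,0,0.03],[-0.06,0,0.03],[-0.05,0,0.03]],"rot":[[0,0.08,0],[0,0.09,0],[0,0.08,0],[0,0.09,0]],"grip":[0,0,0,0]}'
python3 -m jog '{"translation":[[-0.06,0,0.02],[-0.05,0,0.02],[-0.06,0,0.02],[-0.06,0,0.02],[-0.06,0,0.02],[-0.06,0,0.01]],"rot":[[0,0.22,0],[0,0.21,0],[0,0.22,0],[0,0.21,0],[0,0.22,0],[0,0.22,0]],"grip":[0,0,0,0,0,0]}'
python3 - <<'E'
from pour import *
err(pose(*W[4]))
s=now()
for i,n in((5,4),(6,6),(7,4)): s=rows(s,pose(*W[i]),n,0)
E
```

```text
time: 12.0
tool_pos: [0.5619, -0.0908, 0.1707]
ee_rot: [0.673, 0.735, -0.06, 0.066]
contact_force: [-1.1, 6.9, 3.5]
finger_gap: 0.0628
finger_force: 121.2
time: 12.6
tool_pos: [0.5633, -0.1087, 0.167]
ee_rot: [0.675, 0.737, -0.016, 0.018]
contact_force: [0.5, 7.6, 0.9]
finger_gap: 0.0627
finger_force: 120.1
err tool mm [-2.3 -0.9  0.1] rot [ 0.001 -0.003  0.007]
{"translation":[[-0.04,-0.0,-0.01],[-0.04,-0.01,-0.01],[-0.03,-0.0,-0.01],[-0.04,-0.01,-0.01]],"rot":[[0.0,0.37,0.02],[0.0,0.37,0.01],[0.0,0.36,0.02],[0.0,0.37,0.02]],"grip":[0,0,0,0]}
{"translation":[[-0.02,0.0,-0.01],[-0.03,0.0,-0.01],[-0.02,0.0,-0.0],[-0.02,0.0,-0.01],[-0.03,0.0,-0.02],[-0.02,0.0,-0.01]],"rot":[[0.0,0.33,-0.0],[0.0,0.34,-0.0],[0.0,0.33,-0.0],[0.0,0.33,-0.0],[0.0,0.34,-0.0],[0.0,0.33,-0.0]],"grip":[0,0,0,0,0,0]}
{"translation":[[-0.03,0.0,0.01],[-0.03,0.0,0.01],[-0.03,0.0,0.02],[-0.03,0.0,0.01]],"rot":[[0.0,0.13,-0.0],[0.0,0.12,-0.0],[0.0,0.13,-0.0],[0.0,0.12,-0.0]],"grip":[0,0,0,0]}
```

```bash
python3 -m jog '{"translation":[[-0.04,0,-0.01],[-0.04,-0.01,-0.01],[-0.03,0,-0.01],[-0.04,-0.01,-0.01]],"rot":[[0,0.37,0.01],[0,0.37,0.01],[0,0.36,0.01],[0,0.37,0.01]],"grip":[0,0,0,0]}'
python3 -m jog '{"translation":[[-0.02,0,-0.01],[-0.03,0,-0.01],[-0.02,0,0],[-0.02,0,-0.01],[-0.03,0,-0.02],[-0.02,0,-0.01]],"rot":[[0,0.33,0],[0,0.34,0],[0,0.33,0],[0,0.33,0],[0,0.34,0],[0,0.33,0]],"grip":[0,0,0,0,0,0]}'
python3 -m jog '{"translation":[[-0.03,0,0.01],[-0.03,0,0.01],[-0.03,0,0.02],[-0.03,0,0.01]],"rot":[[0,0.13,0],[0,0.12,0],[0,0.13,0],[0,0.12,0]],"grip":[0,0,0,0]}'
python3 -m jog '{"translation":[[0,0,0],[0,0,0],[0,0,0],[0,0,0],[0,0,0],[0,0,0],[0,0,0],[0,0,0]],"rot":[[0,0,0],[0,0,0],[0,0,0],[0,0,0],[0,0,0],[0,0,0],[0,0,0],[0,0,0]],"grip":[0,0,0,0,0,0,0,0]}'
python3 - <<'E'
from pour import *
from plant import optics,models
import cv2
err(pose(*W[7])); ims=[]
for n in("side","top"):
    p=optics.capture(n);ims.append(cv2.resize(p["image"][100:280,250:430] if n=="side" else p["image"][110:320,370:580],(400,400),interpolation=cv2.INTER_CUBIC))
    print(n,[(np.round(d["rect"]).astype(int).tolist(),round(d["confidence"],2)) for d in models.spot_in("cell0_center",p)])
cv2.imwrite("pics/pour.png",np.hstack(ims)[...,::-1])
E
```

```text
time: 13.0
tool_pos: [0.5628, -0.1167, 0.169]
ee_rot: [0.676, 0.735, 0.034, -0.037]
contact_force: [-0.3, 6.0, 0.3]
finger_gap: 0.0631
finger_force: 120.4
time: 13.6
tool_pos: [0.5631, -0.1253, 0.1703]
ee_rot: [0.67, 0.728, 0.101, -0.11]
contact_force: [-0.6, 4.5, -1.5]
finger_gap: 0.0629
finger_force: 120.1
time: 14.0
tool_pos: [0.5637, -0.1296, 0.1662]
ee_rot: [0.667, 0.725, 0.117, -0.128]
contact_force: [-1.0, 4.3, -0.9]
finger_gap: 0.0629
finger_force: 120.2
time: 14.8
tool_pos: [0.5635, -0.1298, 0.1662]
ee_rot: [0.667, 0.725, 0.117, -0.127]
contact_force: [-0.5, 4.2, -6.2]
finger_gap: 0.0626
finger_force: 120.9
err tool mm [1.4 0.6 0.2] rot [-0.001  0.003  0.001]
side []
top []
```

View pics/pour.png

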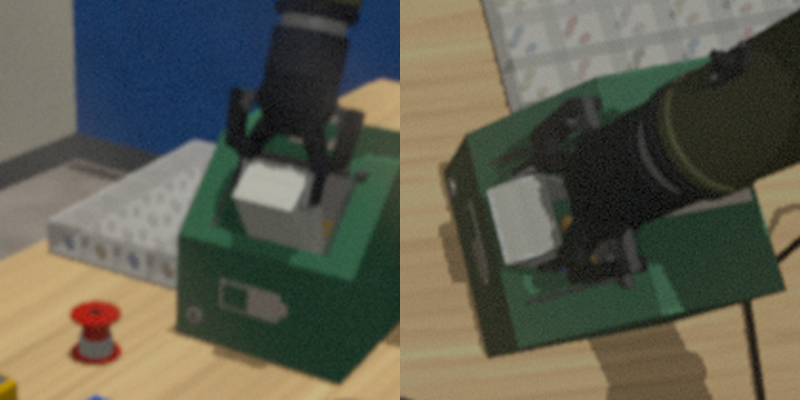

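```bash
python3 -m jog '{"translation":[[0,0,0],[0,0,0],[0,0,0],[0,0,0],[0,0,0]],"rot":[[0,0,0],[0,0,0],[0,0,0],[0,0,0],[0,0,0]],"grip":[0,0,0,0,0]}'
python3 - <<'E'
from pour import *
from fit import proj
from plant import optics,models
import cv2
for i in range(5): print(np.round(monitor.sense()["contact_force"],1),np.round(monitor.sense()["moment"],2)); p=optics.capture("top")
im=p["image"]; z=cv2.resize(im[190:270,420:500],(560,560),interpolation=cv2.INTER_CUBIC); z=cv2.convertScaleAbs(z,alpha=1.6)
cv2.imwrite("pics/zoom.png",z[...,::-1])
E
```

```text
time: 15.5
tool_pos: [0.5637, -0.1298, 0.1663]
ee_rot: [0.667, 0.725, 0.117, -0.127]
contact_force: [-1.6, 4.2, -4.7]
finger_gap: 0.0624
finger_force: 120.9
[-1.6  4.2 -4.7] [ 0.63  0.27 -0.14]
[-2.8  3.9 -5.3] [ 0.58  0.28 -0.08]
[-1.6  3.5 -5.3] [ 0.6   0.34 -0.1 ]
[-1.   4.  -5.3] [ 0.62  0.33 -0.11]
[-1.7  4.4 -6.2] [ 0.61  0.38 -0.12]
```

View pics/zoom.png

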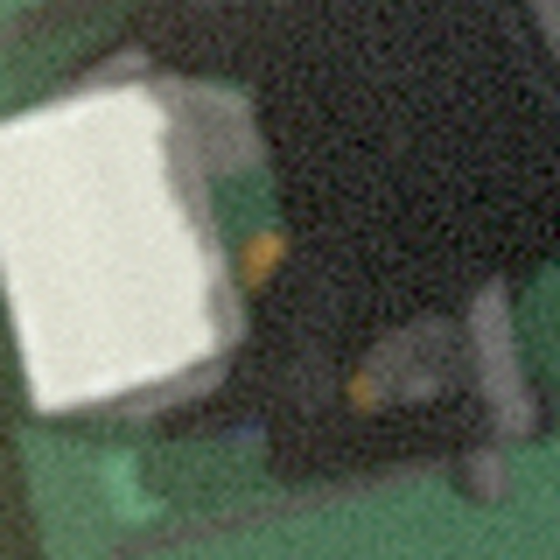

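```bash
python3 -m jog '{"translation":[[0.16,0,-0.11],[0.16,0,-0.11],[0.16,0,-0.11],[0.16,0,-0.11],[0.16,0,-0.11],[0.16,0,-0.11],[0.16,0,-0.11],[0.16,0,-0.11]],"rot":[[0,0,0],[0,0,0],[0,0,0],[0,0,0],[0,0,0],[0,0,0],[0,0,0],[0,0,0]],"grip":[0,0,0,0,0,0,0,0]}'
python3 -m jog '{"translation":[[0.16,0,-0.11],[0.16,0,-0.11],[0.16,0,-0.11],[0.16,0,-0.11],[0.16,0,-0.11],[0.16,0,-0.11]],"rot":[[0,0,0],[0,0,0],[0,0,0],[0,0,0],[0,0,0],[0,0,0]],"grip":[0,0,0,0,0,0]}'
python3 - <<'E'
from pour import *
q=np.load("tray.npy"); g=np.load("grasp.npz"); gp=(g["p"],R.from_quat(g["r"]))
s=now(); m=(gp[0]+[0,0,.17],gp[1]); err(m)
via=(s[0]+[-.02,.08,.06],s[1]); s=rows(s,via,4,0); rows(s,m,16,0)
E
```

```text
time: 16.55
tool_pos: [0.5602, -0.085, 0.2302]
ee_rot: [0.667, 0.725, 0.117, -0.126]
contact_force: [-0.0, 0.0, -1.9]
finger_gap: 0.0629
finger_force: 122.5
time: 17.15
tool_pos: [0.5571, -0.0505, 0.2775]
ee_rot: [0.667, 0.725, 0.117, -0.127]
contact_force: [-1.0, 0.5, -0.6]
finger_gap: 0.0628
finger_force: 122.5
err tool mm [197.9 -27.2 168.9] rot [-0.056 -0.93  -0.437]
{"translation":[[0.48,-0.07,-0.14],[0.49,-0.06,-0.15],[0.48,-0.07,-0.14],[0.49,-0.07,-0.14]],"rot":[[0.0,0.0,0.0],[0.0,0.0,0.0],[0.0,0.0,0.0],[0.0,0.0,0.0]],"grip":[0,0,0,0]}
{"translation":[[0.13,-0.02,0.25],[0.14,-0.01,0.24],[0.15,-0.01,0.23],[0.17,-0.01,0.22],[0.18,-0.0,0.21],[0.19,-0.0,0.2],[0.21,0.0,0.19],[0.21,0.01,0.17]],"rot":[[-0.03,-0.58,-0.27],[-0.04,-0.58,-0.28],[-0.03,-0.58,-0.27],[-0.04,-0.59,-0.27],[-0.03,-0.58,-0.28],[-0.04,-0.58,-0.27],[-0.03,-0.58,-0.27],[-0.04,-0.58,-0.28]],"grip":[0,0,0,0,0,0,0,0]}
{"translation":[[0.22,0.02,0.17],[0.24,0.02,0.15],[0.24,0.03,0.13],[0.24,0.03,0.13],[0.26,0.04,0.1],[0.25,0.05,0.1],[0.26,0.05,0.08],[0.27,0.07,0.06]],"rot":[[-0.03,-0.58,-0.27],[-0.04,-0.58,-0.27],[-0.03,-0.58,-0.28],[-0.04,-0.59,-0.27],[-0.03,-0.58,-0.27],[-0.04,-0.58,-0.28],[-0.03,-0.58,-0.27],[-0.04,-0.58,-0.27]],"grip":[0,0,0,0,0,0,0,0]}
```

```bash
python3 -m jog '{"translation":[[0.48,-0.07,-0.14],[0.49,-0.06,-0.15],[0.48,-0.07,-0.14],[0.49,-0.07,-0.14]],"rot":[[0,0,0],[0,0,0],[0,0,0],[0,0,0]],"grip":[0,0,0,0]}'
python3 -m jog '{"translation":[[0.13,-0.02,0.25],[0.14,-0.01,0.24],[0.15,-0.01,0.23],[0.17,-0.01,0.22],[0.18,0,0.21],[0.19,0,0.2],[0.21,0,0.19],[0.21,0.01,0.17]],"rot":[[-0.03,-0.58,-0.27],[-0.04,-0.58,-0.28],[-0.03,-0.58,-0.27],[-0.04,-0.59,-0.27],[-0.03,-0.58,-0.28],[-0.04,-0.58,-0.27],[-0.03,-0.58,-0.27],[-0.04,-0.58,-0.28]],"grip":[0,0,0,0,0,0,0,0]}'
python3 -m jog '{"translation":[[0.22,0.02,0.17],[0.24,0.02,0.15],[0.24,0.03,0.13],[0.24,0.03,0.13],[0.26,0.04,0.1],[0.25,0.05,0.1],[0.26,0.05,0.08],[0.27,0.07,0.06]],"rot":[[-0.03,-0.58,-0.27],[-0.04,-0.58,-0.27],[-0.03,-0.58,-0.28],[-0.04,-0.59,-0.27],[-0.03,-0.58,-0.27],[-0.04,-0.58,-0.28],[-0.03,-0.58,-0.27],[-0.04,-0.58,-0.27]],"grip":[0,0,0,0,0,0,0,0]}'
python3 - <<'E'
from pour import *
from fit import proj,TRAY
from plant import optics,models
import cv2
g=np.load("grasp.npz"); gp=(g["p"],R.from_quat(g["r"])); m=(gp[0]+[0,0,.17],gp[1]); err(m)
pp,rr=now(); L=R.from_matrix(np.array([[-np.cos(A),0,np.sin(A)],[0,1,0],[-np.sin(A),0,-np.cos(A)]])); F=rr*L.inv()
to=pp-rr.apply([0,0,G])-F.apply([GX,0,GZ]); print("tray origin",to,"z axis",F.apply([0,0,1]))
ims=[]
for n in("side","top"):
    p=optics.capture(n); im=p["image"].copy(); U=proj(to+F.apply(TRAY),p)
    print(n,[(np.round(d["rect"]).astype(int).tolist(),round(d["confidence"],2)) for d in models.spot_in("tray",p)],"cells",[(np.round(d["rect"]).astype(int).tolist(),round(d["confidence"],2)) for d in models.spot_in("cell0_center",p)])
    for u in U: cv2.circle(im,tuple(int(round(v)) for v in u),1,(0,255,0),-1)
    c=U.mean(0).astype(int) if n=="side" else np.array([330,230]); h=80 if n=="side" else 130
    x0,y0=max(c[0]-h,0),max(c[1]-h,0); ims.append(cv2.resize(im[y0:y0+2*h,x0:x0+2*h],(400,400),interpolation=cv2.INTER_CUBIC))
cv2.imwrite("pics/back.png",np.hstack(ims)[...,::-1])
E
```

```text
time: 17.55
tool_pos: [0.5361, 0.0318, 0.3383]
ee_rot: [0.666, 0.725, 0.117, -0.127]
contact_force: [0.1, 0.7, -0.6]
finger_gap: 0.0629
finger_force: 122.4
time: 18.35
tool_pos: [0.5225, 0.1113, 0.262]
ee_rot: [0.594, 0.801, -0.016, 0.067]
contact_force: [0.5, 0.2, -1.4]
finger_gap: 0.0625
finger_force: 122.5
time: 19.15
tool_pos: [0.5091, 0.1918, 0.186]
ee_rot: [0.484, 0.824, -0.148, 0.255]
contact_force: [0.2, 0.6, -1.1]
finger_gap: 0.0626
finger_force: 122.5
err tool mm [-1.5 -0.4  1. ] rot [ 0.003  0.001 -0.   ]
tray origin [0.524483   0.16434616 0.1733852 ] z axis [-0.00210358 -0.00255195  0.99999453]
side [([278, 235, 39, 34], 0.72)] cells [([279, 226, 45, 38], 0.74), ([331, 151, 113, 122], 0.49)]
top [([201, 228, 93, 78], 0.82), ([392, 140, 176, 156], 0.32)] cells []
```

View pics/back.png

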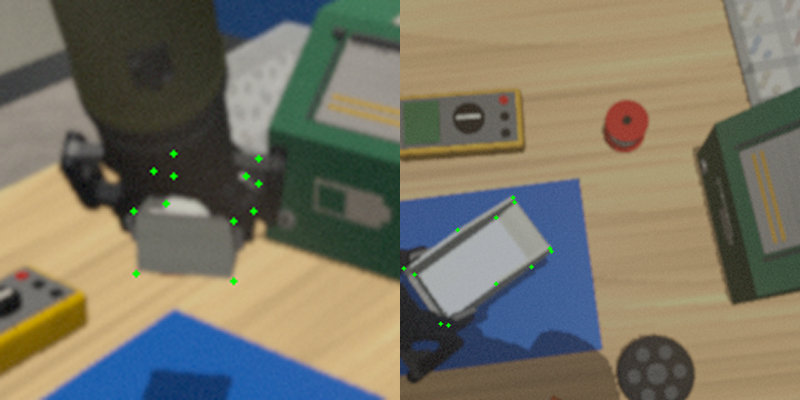

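```bash
python3 -m jog '{"translation":[[0.24,0,0.35],[0.24,0,0.35],[0.24,0,0.35],[0.24,0,0.35],[0.24,0,0.35],[0.24,0,0.35],[0.24,0,0.35],[0.1,0,0.15]],"rot":[[0,0,0],[0,0,0],[0,0,0],[0,0,0],[0,0,0],[0,0,0],[0,0,0],[0,0,0]],"grip":[0,0,0,0,0,0,0,0]}'
python3 -m jog '{"translation":[[0.06,0,0.08],[0.03,0,0.04],[0,0,0]],"rot":[[0,0,0],[0,0,0],[0,0,0]],"grip":[0,0,0]}'
```

```text
time: 20.25
tool_pos: [0.5101, 0.1888, 0.0269]
ee_rot: [0.486, 0.823, -0.149, 0.254]
contact_force: [-0.5, -0.4, -1.6]
finger_gap: 0.0625
finger_force: 122.5
time: 20.55
tool_pos: [0.5099, 0.1906, 0.0208]
ee_rot: [0.485, 0.824, -0.148, 0.254]
contact_force: [0.1, 0.5, -1.7]
finger_gap: 0.0626
finger_force: 122.5
```

```bash
python3 -m jog '{"translation":[[0.02,0,0.03],[0.02,0,0.03],[0,0,0]],"rot":[[0,0,0],[0,0,0],[0,0,0]],"grip":[0,0,0]}'
python3 -m jog '{"translation":[[0.01,0,0.01],[0.01,0,0.01],[0,0,0]],"rot":[[0,0,0],[0,0,0],[0,0,0]],"grip":[0,0,0]}'
```

```text
time: 20.85
tool_pos: [0.5097, 0.1905, 0.0167]
ee_rot: [0.484, 0.824, -0.149, 0.254]
contact_force: [-0.7, 0.3, -1.4]
finger_gap: 0.0627
finger_force: 122.5
time: 21.15
tool_pos: [0.5096, 0.1907, 0.0159]
ee_rot: [0.484, 0.824, -0.149, 0.255]
contact_force: [-0.7, 0.2, 4.1]
finger_gap: 0.0625
finger_force: 123.5
```

```bash
python3 -m jog '{"translation":[[0,0,0],[0,0,0],[0,0,0],[0,0,0],[0,0,0],[0,0,0],[0,0,0],[0,0,0]],"rot":[[0,0,0],[0,0,0],[0,0,0],[0,0,0],[0,0,0],[0,0,0],[0,0,0],[0,0,0]],"grip":[1,1,1,1,1,1,1,1]}'
python3 -m jog '{"translation":[[0,0,-0.2],[0,0,-0.3],[0,0,-0.4],[0,0,-0.5],[0,0,-0.5],[0,0,-0.5],[0,0,-0.5],[0,0,-0.5]],"rot":[[0,0,0],[0,0,0],[0,0,0],[0,0,0],[0,0,0],[0,0,0],[0,0,0],[0,0,0]],"grip":[1,1,1,1,1,1,1,1]}'
python3 - <<'E'
from fit import *
from plant import optics,models
views=[]
for n in("side","top"):
    p=optics.capture(n); s=models.silhouettes("tray",p)
    print(n,[(np.round(d["rect"]).astype(int).tolist(),round(d["confidence"],2)) for d in s],[(k,[(np.round(d["rect"]).astype(int).tolist(),round(d["confidence"],2)) for d in models.spot_in(k,p)][:2]) for k in("spool_center","reel_center","meter_center")])
    if n=="top":
        m=s[0]["mask"].astype(np.uint8);h=np.zeros_like(m);cv2.fillConvexPoly(h,cv2.convexHull(cv2.findNonZero(m)),1)
        print(fit(TRAY,[.526,.162,-1.046],[(h.astype(float),p)],.003))
    a=p["image"][210:400,170:470] if n=="side" else p["image"][130:370,170:570]
    globals()[n]=cv2.resize(a,(400,int(400*a.shape[0]/a.shape[1])))
cv2.imwrite("pics/end.png",np.vstack([side,top])[...,::-1])
E
```

```text
time: 21.95
tool_pos: [0.5095, 0.1907, 0.0152]
ee_rot: [0.484, 0.824, -0.149, 0.254]
contact_force: [-0.4, 0.7, -0.1]
finger_gap: 0.0853
finger_force: 0.0
time: 22.75
tool_pos: [0.4617, 0.2757, 0.1578]
ee_rot: [0.484, 0.824, -0.148, 0.254]
contact_force: [0.6, 0.0, -0.1]
finger_gap: 0.0856
finger_force: 0.0
side [([283, 293, 38, 53], 0.94)] [('spool_center', []), ('reel_center', [([385, 279, 47, 45], 0.79)]), ('meter_center', [([176, 266, 72, 51], 0.94)])]
top [([224, 249, 75, 68], 0.65), ([185, 217, 147, 129], 0.64)] [('spool_center', [([331, 167, 32, 29], 0.72)]), ('reel_center', [([340, 316, 51, 53], 0.56)]), ('meter_center', [([195, 160, 87, 43], 0.67)])]
(array([ 0.52424036,  0.16322858, -1.04241012]), np.float64(0.03435919639511986))
```

View pics/end.png

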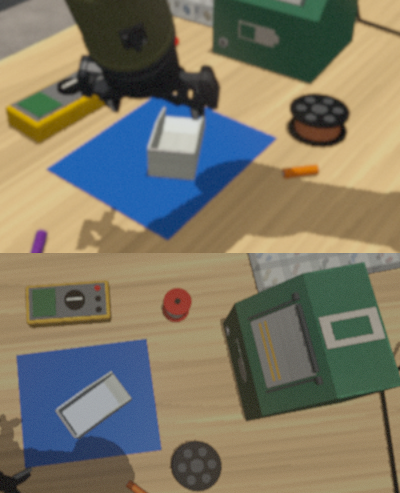

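The tray stands empty and upright on the mat, with its centre at about (100, 405) in the lower half of the picture. The flap is shut, the spool, reel and meter are where they started, and the gripper is clear.

```bash
python3 -c "
from plant import arm
print(arm.job_done())"
```

```text
the job is handed in; nothing more can be done
None
```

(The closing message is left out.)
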